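Clean a fossil sea urchin in the ultrasonic cleaner

ROBOT

A 7-joint arm with a two-finger parallel gripper is mounted at the origin on a cart in front of the work surface, level with it; the furniture and walls round the work are solid. World frame = base frame: x ahead of the robot, y to its left, z up, the work surface at z = 0. Lengths are in m, angles in rad, forces in N, time in s.
With the tool pointing down it reaches from about 0.4 to 0.85 m from the base axis. Payload 10.4 kg.
Tool frame: the origin (TCP) lies midway between the tips of the shut fingers; the grasp point (between the pads) lies 19 mm behind it; z points along the fingers, y is the line along which they close (so a half turn about z gives the same grasp; the last joint's range is limited). The gripper opens to 87 mm and grips with 3 to 60 N. Pads are 19 mm wide; open, the fingers measure 117 mm over their backs; the gripper's body (75 mm by 190 mm) begins 51 mm behind the grasp point.
Start: joints at [1.21, 0.332, -0.065, 1.46, 0.022, 1.35, -0.088], TCP at [0.207, -0.59, 0.223] pointing down, gripper open.
Joint ranges: [-2.6, 2.6], [-0.5, 2.12], [-1.47, 1.34], [0.16, 2.42], [-1.27, 4.41], [0.06, 2.06], [-2.6, 2.6]. Speed limits (rad/s): [2.22, 2.22, 2.79, 2.79, 3.14, 3.14, 3.14].

INTERFACE

Orientations are given as a unit quaternion [x, y, z, w].
In Python, from bench import ctrl, grab_frame, camera_info, order gives the robot as it stands.
- The arm moves only by the tool apply_moves, never from a script. Its arguments are lists of equal length, an entry for each row: "dp": the shift along the tool's x, y, z in m, a list of three; "spin": the turn about the tool's z in degrees; "hand": the finger opening in m, from 0 to 0.087. A call has 1 to 10 rows; each row is the pose to reach, as a shift and turn from the pose commanded when the call began, along the tool's axes at that moment; what a row does not reach only later rows make up. A row lasts 1/10 s, in which the tool goes at most 50 mm and 8.59 degrees, less where a joint would pass 70% of its speed; a pose out of reach is approached as far as the arm can. A call with a gripper value outside its range is refused whole. The fingers move at their own pace and stop on an object; "force" is the grip in N (left out, the last holds). Time passes only in rows, so rows that repeat a pose let the fingers close. It gives the time, the measured TCP pose, the force, the opening and the grip force at its end, in the units of the state.
- ctrl.observe(): the state, without advancing time (a new reading comes with each control period).
- grab_frame(name): name is "side" or "top"; returns the picture (400x640x3 uint8, red, green, blue); there is no depth.
- camera_info(name): a dict with "mtx" (3x3 intrinsics, pixels), "origin" and "attitude" of the camera in the world. Camera axes: x right, y up, looking along -z (the intrinsics and any distortion apply to the point x, -y, -z); pixel columns grow to the right and rows downward; lengths in m; the calibration is good to about 2 mm. A picture is of the moment at which its call begins. camera_info takes no time and is no camera call.
- order.finish_job(): hands the job in; it is judged then, once.
The state is a dict: "time_s": time; "joint_positions": joint angles; "joint_vel": joint speeds; "joint_efforts": joint torques, N m; "ee_pos": TCP position; "tool_rot": TCP orientation; "contact_force": force on the tool from outside, world axes, zero at the start; "moment": the same for the moment, N m; "gripper_width": finger opening in m; "gripper_force": force on a finger pad.
Only numpy, scipy, OpenCV 4.12 (cv2) and the standard library are available. Lean on these libraries where they do the work, as an engineer would, in place of code of your own. Each camera call takes 0.05 s, during which the arm holds its last target. There are 200 camera calls.

TASK

Lower the larger of the two fossil sea urchins gently into the cleaner's tank, without dropping it or pressing it hard against the metal, and let it go on the tank floor. Only then push the spring-return dial's peg down past the first two clicks to the third, the cleaning position, and hold it there: it springs back if let go, so finish while still holding it at the third click. Leave the small sea urchin, the bung, the vial and the brush where they are.

Things in the scene. Friction and masses are not known exactly. Their poses are not given: they have to be found in the camera images.
- urchin_large: the larger fossil sea urchin, a pale stone dome, round from above, 46 mm across at its widest (10 to 15 mm above its flat base) and 32 mm high, standing on its base; about 90 g. Origin: centre of its base, z up.
- urchin_large_mid (a point): centre of the larger urchin, 16 mm above its base
- urchin_small: the smaller fossil sea urchin, same shape and stone, 30 mm across and 21 mm high; to be left alone. Origin: centre of its base
- bung: dark red tapered rubber bung, 30 mm across, 26 mm high, standing on the bench; to be left alone. Origin: centre of its base
- vial: corked glass vial lying on its side, 19 x 68 x 19 mm, long along its own y; to be left alone. Origin: middle of its underside
- brush: dust brush lying flat, 30 x 152 x 10 mm, long along its own y; to be left alone. Origin: middle of its underside
- cleaner: ultrasonic cleaner, a grey box fixed to the bench, 150 mm square by 118 mm high, with an open rectangular steel tank in its top: inside 130 mm square, walls 10 mm thick, its floor (a tray) 60 mm above the bench and so 58 mm below the rim. Origin: centre of its underside on the bench; its -x face, towards the robot, is the front with the dial.
- tank_floor (a point): centre of the tank's flat floor, a perforated steel tray, as it stands unloaded; axes as the cleaner's (z up). The tray sits on light springs: it starts to sink under about 1.2 N (the urchin alone hardly sinks it), takes 0.5 N more for each mm and meets a hard stop after 8 mm.
- dial (a joint): turn of the dial in rad, 0 at rest; pushing its peg down turns it positive. Clicks at 0.3, 0.6 and 0.9, crests between them (the last at 0.75), end stop at 0.98. A spring returns it from everywhere: the push needed at the peg is 3 to 10 N, about 8 N at the third click.
- dial_axis (a point): centre of the dial on the housing's front face: a black disc, 54 mm across, 10 mm thick, its axis level along the cleaner's x. A crank arm, 55 mm from axis to peg, points towards the cleaner's -y: 0.45 rad above level at rest, 0.45 rad below level at 0.9. Small steel pips on the face mark the positions, the third click's is the lowest and larger.
- peg (a point): point on the axis of the peg, 33 mm in front of the housing's front face; the peg is a cylinder of 14 mm diameter along the cleaner's x, free from 12 to 50 mm in front of the face. It moves with the dial.

How it is judged:
By the outcome, as a careful person would: the job done as asked, in the order asked, and still so for the second after the job is handed in, while the arm keeps its last pose, push and grip.
It also fails if it takes over 48 s, if anything falls off the work surface, if the arm or the gripper's body presses on something with over 40 N, if the wrist force passes 120 N, or if a joint passes its speed limit or range.

## Working session

There is one attempt and no reset: what is moved stays moved. The work goes in short steps, Python scripts to look and compute and a tool call to move; the robot and the scene stay as the last step left them, time stands still between calls to the robot, and variables do not carry over. Pictures are saved under pics/ and viewed, at most 10 in all, crops included, and the job is handed in when it is done.

Besides the shell and the picture viewer there is one more tool, called after ">>>" as a command line: name --pt "numbers of a row" for each row, then --argument value for the rest. apply_moves: Moves the arm, as the interface text tells. Its arguments: {"type":"object","properties":{"dp":{"type":"array"},"spin":{"type":"array"},"hand":{"type":"array"},"force":{"type":"number"}},"required":["dp","spin","hand"]}

```bash
mkdir -p pics
python3 - <<'E'
from bench import ctrl, grab_frame, camera_info
import cv2
for n in("side","top"):
    i=camera_info(n); print(i)
    cv2.imwrite(f"pics/{n}0.png",grab_frame(n)[:,:,::-1])
s=ctrl.observe(); print(s)
E
```

```text
{'mtx': array([[501.31553478,   0.        , 331.91814588],
       [  0.        , 501.31553478, 193.82343672],
       [  0.        ,   0.        ,   1.        ]]), 'origin': array([ 0.59568845, -0.51536616,  0.81997534]), 'attitude': array([0.30290279, 0.02891219, 0.08266098, 0.94898954])}
{'mtx': array([[438.17607262,   0.        , 319.37711066],
       [  0.        , 438.17607262, 193.62845479],
       [  0.        ,   0.        ,   1.        ]]), 'origin': array([ 0.33879589, -0.01866966,  0.99746247]), 'attitude': array([ 0.07407132, -0.07214863, -0.68410036,  0.72202126])}
{'time_s': 0.1, 'joint_positions': array([ 1.2103419 ,  0.33280936, -0.06468929,  1.46084061,  0.02163969,
        1.34991829, -0.08852186]), 'joint_vel': array([ 9.25733902e-05, -8.42628370e-04,  1.23201007e-03, -2.79733106e-03,
        4.98065659e-04, -1.65163740e-03, -1.09619718e-03]), 'joint_efforts': array([ 2.76254257e-03, -6.24541712e+01,  2.49869964e-02, -3.90717638e+01,
       -6.15961477e-02,  3.66423384e-02, -9.22975147e-06]), 'ee_pos': array([ 0.207028  , -0.58934995,  0.22184105]), 'tool_rot': array([ 9.85765865e-01,  1.68122725e-01, -1.56570991e-04, -6.20190070e-04]), 'contact_force': array([ 0.05960024, -0.55793627, -0.33260174]), 'moment': array([-0.04907694, -0.01169461, -0.04101804]), 'gripper_force': 0.0, 'gripper_width': 0.08699443399554661}
```

View pics/side0.png

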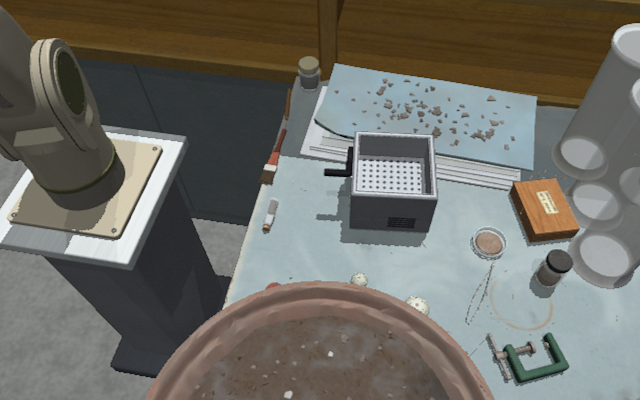

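View pics/top0.png

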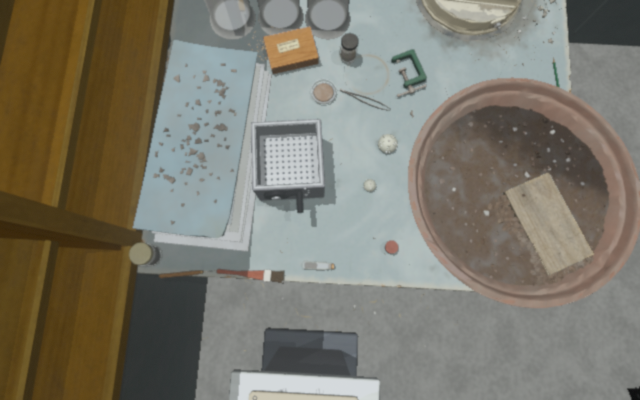

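Side view: cleaner at about (393,180), peg on its left at (338,172), large urchin at (417,306), small at (359,279). Top view: cleaner at (288,160), peg at (300,200), large urchin at (388,144), small at (370,186), bung at (391,247). A big pot stands at the right.

```bash
cat > h.py <<'E'
import numpy as np, cv2
from scipy.spatial.transform import Rotation as R
from bench import ctrl, grab_frame, camera_info
def ray(n,uv):
    i=camera_info(n); K=i["mtx"]; d=np.linalg.inv(K)@[uv[0],uv[1],1]
    return i["origin"], R.from_quat(i["attitude"]).apply([d[0],-d[1],-d[2]])
def onz(n,uv,z):
    o,d=ray(n,uv); return o+d*(z-o[2])/d[2]
def proj(n,p):
    i=camera_info(n); c=R.from_quat(i["attitude"]).inv().apply(np.array(p)-i["origin"])
    q=i["mtx"]@[c[0],-c[1],-c[2]]; return q[:2]/q[2]
def tri(a,b):
    (o1,d1),(o2,d2)=ray("side",a),ray("top",b)
    A=np.c_[d1,-d2]; t=np.linalg.lstsq(A,o2-o1,rcond=None)[0]
    p,q=o1+t[0]*d1,o2+t[1]*d2; return (p+q)/2,np.linalg.norm(p-q)
E
python3 - <<'E'
from h import *
np.set_printoptions(precision=4,suppress=True)
for n in("side","top"):
    im=cv2.imread(f"pics/{n}0.png"); hsv=cv2.cvtColor(im,cv2.COLOR_BGR2HSV)
    b,g,r=[im[:,:,k].astype(int) for k in range(3)]
    m=((r>=g-2)&(r>b+5)&(r>150)).astype('u1')*255
    k,_,st,c=cv2.connectedComponentsWithStats(m)
    print(n,[(st[j].tolist(),c[j].round(1).tolist()) for j in range(1,k) if 40<st[j,4]<900])
print("tcp", proj("top",[.207,-.589,.22]),proj("side",[.207,-.589,.22]),proj("top",[0,0,0]))
print("urchinL",tri((417,306),(388,144)),onz("top",(388,144),.016))
print("small",onz("top",(370,186),.01),"bung",onz("top",(391,247),.02))
# pot rim widest extents
print("pot centre?",tri((318,285),(410,175)))
for u in [(252,122),(320,120),(324,195),(252,197)]: print("rim",onz("top",u,.118))
for u in [(356,134),(433,134),(437,202),(350,199)]: print("rim s",onz("side",u,.118))
for z in(0,.2,.3,.4):print("pot",z,[onz("top",u,z)[:2] for u in [(410,180),(640,180),(520,80),(520,303)]])
a=cv2.resize(cv2.imread("pics/top0.png")[100:300,230:430],None,fx=3,fy=3,interpolation=2)
b=cv2.resize(cv2.imread("pics/side0.png")[110:260,310:460],None,fx=4,fy=4,interpolation=2)
cv2.imwrite("pics/c1.png",a);cv2.imwrite("pics/c2.png",b)
E
```

```text
side [([41, 38, 15, 44, 327], [45.5, 58.6]), ([30, 40, 14, 43, 326], [35.3, 60.7]), ([264, 153, 14, 18, 141], [271.7, 162.2]), ([7, 190, 18, 31, 132], [14.9, 207.4]), ([477, 232, 25, 21, 384], [489.0, 242.1]), ([233, 251, 9, 26, 54], [236.9, 264.9]), ([287, 299, 80, 9, 219], [332.1, 302.8]), ([521, 303, 32, 28, 116], [542.5, 320.3]), ([410, 332, 14, 8, 42], [416.1, 335.4]), ([197, 339, 20, 20, 87], [208.1, 348.1]), ([148, 374, 13, 25, 86], [153.2, 387.8])]
top [([238, 1, 7, 10, 50], [240.9, 5.6]), ([423, 0, 26, 26, 77], [433.2, 13.3]), ([313, 83, 19, 17, 246], [322.7, 91.2]), ([559, 83, 19, 17, 75], [567.8, 92.1]), ([530, 95, 95, 159, 708], [601.0, 169.3]), ([584, 104, 19, 15, 59], [592.4, 110.3]), ([606, 124, 20, 27, 70], [615.4, 135.3]), ([384, 136, 11, 11, 42], [389.2, 141.8]), ([636, 175, 4, 39, 89], [637.9, 191.9]), ([626, 217, 14, 37, 148], [633.7, 237.0]), ([386, 240, 13, 13, 130], [391.8, 245.9]), ([609, 256, 16, 23, 105], [617.4, 267.0]), ([248, 270, 23, 12, 198], [259.5, 274.4]), ([592, 279, 14, 13, 75], [598.1, 285.0]), ([351, 282, 36, 5, 67], [370.7, 284.0]), ([388, 284, 
[... 515 characters left out ...]
im [0.6709 0.1399 0.118 ]
rim [ 0.6833 -0.004   0.118 ]
rim [ 0.5211 -0.0209  0.118 ]
rim [0.509  0.1261 0.118 ]
rim s [0.5258 0.1192 0.118 ]
rim s [0.668  0.1438 0.118 ]
rim s [ 0.6839 -0.0105  0.118 ]
rim s [ 0.5375 -0.0296  0.118 ]
pot 0 [array([ 0.5924, -0.2205]), array([ 0.6217, -0.7597]), array([ 0.8607, -0.4885]), array([ 0.3254, -0.4668])]
pot 0.2 [array([ 0.5415, -0.18  ]), array([ 0.565 , -0.6111]), array([ 0.7561, -0.3943]), array([ 0.3281, -0.377 ])]
pot 0.3 [array([ 0.5161, -0.1598]), array([ 0.5366, -0.5369]), array([ 0.7037, -0.3472]), array([ 0.3294, -0.3321])]
pot 0.4 [array([ 0.4907, -0.1396]), array([ 0.5082, -0.4626]), array([ 0.6514, -0.3001]), array([ 0.3308, -0.2871])]
```

View pics/c1.png

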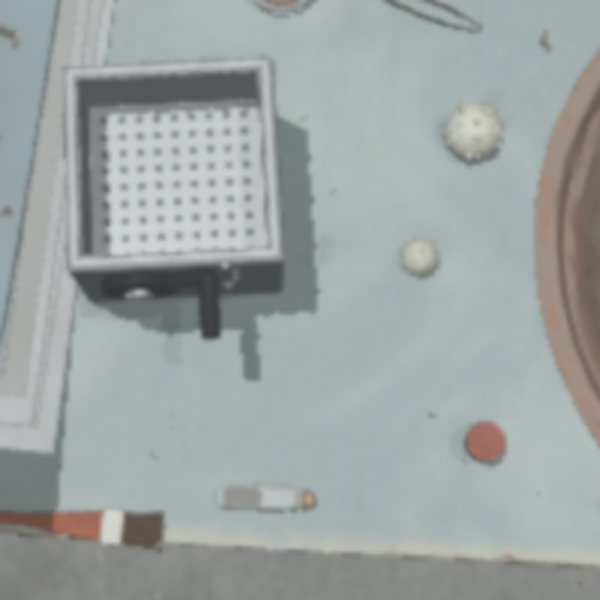

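View pics/c2.png

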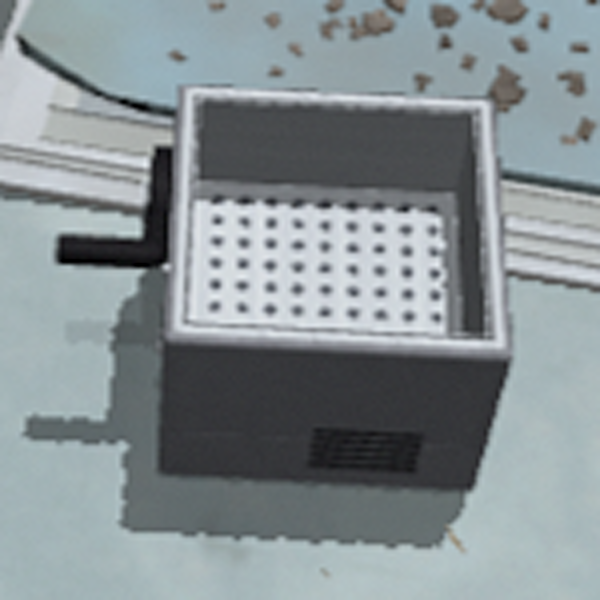

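Crops: rim corners in the top view are near (252,123), (320,119), (325,187), (253,188). The peg tip is at (300,212) in top and (324.5,172) in side. I'll refine the cleaner, peg and pot from these.

Run:
```python
from h import *
from scipy.optimize import least_squares
np.set_printoptions(precision=4,suppress=True)
T=[(251.7,122.7),(320,119.3),(325,186.7),(253.3,188.3)]
S=[(350.8,195),(355,132),(434.3,134.5),(437.5,198.8)]
# corners cleaner frame: T order: (+,+),(+,-),(-,-),(-,+);  S order: (-,-),(-,+),(+,+),(+,-)
ct=[(1,1),(1,-1),(-1,-1),(-1,1)]; cs=[(-1,-1),(-1,1),(1,1),(1,-1)]
def w(p,c,z=.118): 
    q=R.from_euler('z',p[2]).apply([c[0]*.075,c[1]*.075,0]); return [p[0]+q[0],p[1]+q[1],z]
for v in("both","top","side"):
    f=lambda p:np.concatenate([proj("top",w(p,c))-u for c,u in zip(ct,T) if v!="side"]+[proj("side",w(p,c))-u for c,u in zip(cs,S) if v!="top"])
    r=least_squares(f,[.6,.06,.1]);print(v,"cleaner",r.x[:2],"yaw deg",np.degrees(r.x[2]),r.fun)
    if v=="both":P=r.x
p,g=tri((324.5,172),(300,212));print("peg tip",p,g,"in cleaner",R.from_euler('z',-P[2]).apply(p-[P[0],P[1],0]))
# expected peg-tip heights -> use x=-125mm
for dz in(.07,.08,.09,.1,.11):
    c=R.from_euler('z',P[2]).apply([-.125,-.03,0]);pt=[P[0]+c[0],P[1]+c[1],dz];print(dz,proj("side",pt),proj("top",pt))
# pot
t=np.linspace(0,2*np.pi,721)
for h in(.1,.14,.16,.18,.2,.24):
    c=[onz("top",u,h)[:2] for u in [(410,180),(436,119),(520,80),(520,303),(440,266),(590,105),(600,285)]]
    (q)=least_squares(lambda s:[np.hypot(*(k-s[:2]))-s[2] for k in c],[.55,-.4,.22]).x
    im=np.array([proj("side",[q[0]+q[2]*np.cos(a),q[1]+q[2]*np.sin(a),h]) for a in t]);j=im[:,1].argmin()
    print(h,q,"side top",im[j], "gap to urchin",np.hypot(q[0]-.672,q[1]+.164)-q[2])
print("vial",onz("top",(319,266),.01),"brush",onz("top",(284,277),.005))
```

```text
both cleaner [0.6044 0.0603] yaw deg 6.0327474326744035 [-1.0497 -0.8345  1.2043 -0.8015  0.0316  0.4888 -1.2288  2.5245 -0.0724
  0.493  -0.4356 -1.2897  0.2843  0.1034  1.3545  1.4887]
top cleaner [0.6052 0.0598] yaw deg 5.968147479457591 [-0.7394 -1.2601  1.503  -1.1506  0.2578  0.1194 -0.9906  2.0732]
side cleaner [0.6037 0.0609] yaw deg 6.097468221124229 [-0.3217  0.1993 -0.7532 -1.5363 -0.0713 -0.2137  1.0607  1.109 ]
peg tip [0.4836 0.026  0.1111] 0.0016402210833425463 in cleaner [-0.1236 -0.0214  0.1111]
0.07 [324.204  189.1645] [304.9548 215.9384]
0.08 [324.1094 185.9592] [304.8161 215.2024]
0.09 [324.0131 182.6965] [304.6745 214.4507]
0.1 [323.915  179.3749] [304.5298 213.6828]
0.11 [323.8152 175.9927] [304.3819 212.8982]
0.1 [ 0.5643 -0.4426  0.242 ] side top [322.419  296.0697] gap to urchin 0.056740473689565224
0.14 [ 0.5542 -0.4237  0.2312] side top [317.4971 278.9309] gap to urchin 0.053986185173651835
0.16 [ 0.5492 -0.4143  0.2258] side top [314.8997 269.8865] gap to urchin 0.05297878215985724Traceback (most recent call last):
  File "<stdin>", line 23, in <module>
  File "h.py", line 10, in proj
    i=camera_info(n); c=R.from_quat(i["attitude"]).inv().apply(np.array(p)-i["origin"])
ValueError: time passes only in moves, steps and waits
```

>>> apply_moves --pt "0 0 -0.04" --pt "0.045 -0.019 -0.04" --pt "0.09 -0.038 -0.04" --pt "0.135 -0.057 -0.04" --pt "0.18 -0.077 -0.04" --pt "0.225 -0.096 -0.04" --pt "0.27 -0.115 -0.04" --pt "0.315 -0.134 -0.04" --pt "0.36 -0.153 -0.04" --pt "0.4 -0.17 -0.04" --spin '[-4,-8,-12,-16,-20,-24,-28,-32,-36,-40]' --hand '[0.075,0.075,0.075,0.075,0.075,0.075,0.075,0.075,0.075,0.075]' --force 12

```text
time_s: 1.1
ee_pos: [0.5296, -0.2946, 0.2623]
tool_rot: [0.868, 0.497, 0.0, -0.0]
contact_force: [0.3, -1.0, -0.2]
gripper_width: 0.0748
gripper_force: 0.0
```

>>> apply_moves --pt "0.04 0.012 0" --pt "0.08 0.024 0" --pt "0.12 0.036 0" --pt "0.16 0.048 0" --pt "0.186 0.057 0.02" --pt "0.186 0.057 0.06" --pt "0.186 0.057 0.1" --pt "0.186 0.057 0.14" --pt "0.186 0.057 0.15" --pt "0.186 0.057 0.15" --spin '[-1,-2,-3,-4,-4,-4,-4,-4,-4,-4]' --hand '[0.075,0.075,0.075,0.075,0.075,0.075,0.075,0.075,0.075,0.075]'

```text
time_s: 2.1
ee_pos: [0.6711, -0.1657, 0.1111]
tool_rot: [0.851, 0.525, -0.001, -0.001]
contact_force: [0.1, 0.8, 0.7]
gripper_width: 0.0752
gripper_force: 0.0
```

Run:
```python
from h import *
t=grab_frame("top");s=grab_frame("side");o=ctrl.observe();print(o["ee_pos"],o["tool_rot"])
p=lambda n,im,a,b,c,d:cv2.resize(im[a:b,c:d,::-1],(400,400),interpolation=2)
cv2.imwrite("pics/c3.png",np.hstack([p("t",t,90,220,330,460),p("s",s,190,320,350,480)]))
for z in (0.03,.11):
  for n in("top","side"): print(n,z,proj(n,[.672,-.164,z]))
```

```text
[ 0.67311752 -0.16588442  0.11475323] [8.51064054e-01 5.25060326e-01 9.70834779e-04 8.29127776e-04]
top 0.03 [388.61379492 142.24780513]
side 0.03 [415.9964845  305.64843516]
top 0.11 [394.51277601 130.24449292]
side 0.11 [422.85711366 284.94469335]
```

View pics/c3.png

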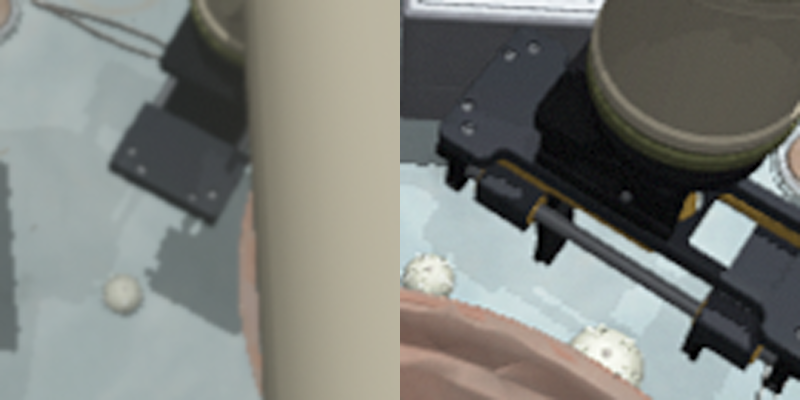

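The left half shows the gripper hiding the urchin from the top camera. In the right half the finger tips are at about (397,274) and (444,305), straddling the urchin at (417,306), as predicted. I'll go down.

>>> apply_moves --pt "0 0 0.02" --pt "0 0 0.04" --pt "0 0 0.06" --pt "0 0 0.075" --pt "0 0 0.085" --pt "0 0 0.093" --pt "0 0 0.1" --pt "0 0 0.102" --pt "0 0 0.102" --spin '[0,0,0,0,0,0,0,0,0]' --hand '[0.075,0.075,0.075,0.075,0.075,0.075,0.075,0.075,0.075]'

```text
time_s: 3.1
ee_pos: [0.6721, -0.1658, 0.0106]
tool_rot: [0.851, 0.525, 0.0, 0.0]
contact_force: [1.5, 1.0, -1.0]
gripper_width: 0.075
gripper_force: 0.0
```

>>> apply_moves --pt "0 0 0.006" --pt "0 0 0.006" --pt "0 0 0.006" --pt "0 0 0.006" --pt "0 0 0.006" --pt "0 0 0.006" --pt "0 0 0.006" --pt "0 0 0.006" --pt "0 0 0.006" --spin '[0,0,0,0,0,0,0,0,0]' --hand '[0.075,0.065,0.055,0.05,0.045,0.04,0.035,0.035,0.035]' --force 12

```text
time_s: 4.0
ee_pos: [0.6722, -0.1658, 0.0048]
tool_rot: [0.851, 0.525, 0.0, 0.0]
contact_force: [0.1, 0.1, 2.1]
gripper_width: 0.0442
gripper_force: 12.0
```

>>> apply_moves --pt "0 0 -0.005" --pt "0 0 -0.015" --pt "0 0 -0.03" --pt "0 0 -0.06" --pt "0 0 -0.1" --pt "0 0 -0.14" --pt "0 0 -0.18" --pt "0 0 -0.2" --pt "0 0 -0.2" --spin '[0,0,0,0,0,0,0,0,0]' --hand '[0.035,0.035,0.035,0.035,0.035,0.035,0.035,0.035,0.035]'

```text
time_s: 4.9
ee_pos: [0.6738, -0.1658, 0.2102]
tool_rot: [0.851, 0.525, 0.003, 0.003]
contact_force: [1.0, -0.2, -0.2]
gripper_width: 0.0447
gripper_force: 12.0
```

Run:
```python
from h import *
s=grab_frame("side");o=ctrl.observe();print(o["ee_pos"],o["tool_rot"],o["gripper_width"],o["contact_force"])
q=proj("side",o["ee_pos"]);print(q);c,r=int(q[0])-65,int(q[1])-75
cv2.imwrite("pics/c4.png",cv2.resize(s[r:r+130,c:c+130,::-1],(520,520),interpolation=2));print(c,r)
```

```text
[ 0.672828   -0.16572652  0.2072709 ] [0.85099747 0.52516611 0.0013712  0.00140713] 0.04469238489167718 [-1.34422229  0.40263945 -1.46532615]
[433.47122571 255.69767179]
368 180
```

View pics/c4.png

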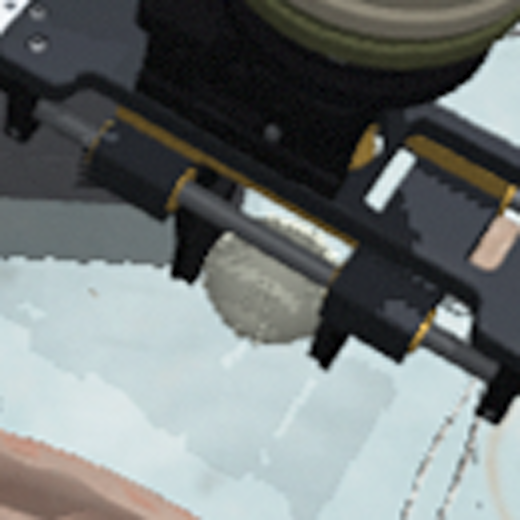

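The larger urchin is held upright between the fingers, with its base just at the finger tips (pixel about (433,262)). Next I carry it over the tank.

>>> apply_moves --pt "0.01 -0.01 0" --pt "0.03 -0.028 0" --pt "0.05 -0.047 0" --pt "0.07 -0.066 0" --pt "0.09 -0.085 0" --pt "0.11 -0.104 0" --pt "0.13 -0.123 0" --pt "0.15 -0.142 0" --pt "0.165 -0.156 0" --pt "0.171 -0.162 0" --spin '[3,8,14,20,26,32,39,46,52,57]' --hand '[0.035,0.035,0.035,0.035,0.035,0.035,0.035,0.035,0.035,0.035]'

```text
time_s: 5.95
ee_pos: [0.6024, 0.0625, 0.2035]
tool_rot: [0.998, 0.055, -0.001, -0.0]
contact_force: [0.5, 0.6, -0.2]
gripper_width: 0.0444
gripper_force: 12.0
```

>>> apply_moves --pt "0 0 0" --pt "0 0 0.02" --pt "0 0 0.04" --pt "0 0 0.06" --pt "0 0 0.08" --pt "0 0 0.1" --pt "0 0 0.115" --pt "0 0 0.125" --pt "0 0 0.125" --pt "0 0 0.125" --spin '[0,0,0,0,0,0,0,0,0,0]' --hand '[0.035,0.035,0.035,0.035,0.035,0.035,0.035,0.035,0.035,0.035]'

```text
time_s: 6.95
ee_pos: [0.6043, 0.0596, 0.08]
tool_rot: [0.998, 0.056, 0.0, 0.0]
contact_force: [-0.1, 0.6, -0.3]
gripper_width: 0.0447
gripper_force: 12.0
```

>>> apply_moves --pt "0 0 0.004" --pt "0 0 0.008" --pt "0 0 0.011" --pt "0 0 0.013" --pt "0 0 0.0145" --pt "0 0 0.0145" --spin '[0,0,0,0,0,0]' --hand '[0.035,0.035,0.035,0.035,0.035,0.035]'

```text
time_s: 7.55
ee_pos: [0.6039, 0.0597, 0.0648]
tool_rot: [0.998, 0.055, -0.0, 0.0]
contact_force: [0.4, 0.3, 0.7]
gripper_width: 0.0444
gripper_force: 12.0
```

Run:
```python
from h import *
a=[]
for k in range(4):
    s=grab_frame("side");o=ctrl.observe();a.append([*o["contact_force"],o["ee_pos"][2]])
print(np.round(a,4))
cv2.imwrite("pics/c5.png",cv2.resize(s[110:240,330:460,::-1],(520,520),interpolation=2))
```

```text
[[-0.1781  0.0279 -0.4454  0.065 ]
 [-0.2075 -0.975  -0.2976  0.0651]
 [-0.0028  0.8191 -0.4463  0.0652]
 [ 0.3999  0.5401  0.6134  0.0652]]
```

View pics/c5.png

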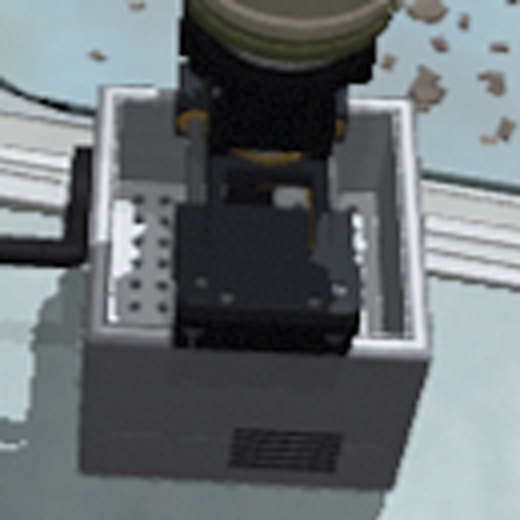

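The gripper sits centred in the tank, with its body clear of the rim (rim corners at about (100,95) and (425,345) in the crop). I'll feel downwards for the tray.

>>> apply_moves --pt "0 0 0.001" --pt "0 0 0.002" --pt "0 0 0.002" --spin '[0,0,0]' --hand '[0.035,0.035,0.035]'

```text
time_s: 8.05
ee_pos: [0.6041, 0.0597, 0.0631]
tool_rot: [0.998, 0.055, 0.0, 0.0]
contact_force: [0.3, 0.7, 1.6]
gripper_width: 0.0446
gripper_force: 12.0
```

Run:
```python
from h import *
a=[]
for k in range(8):
    grab_frame("side");o=ctrl.observe();a.append([*o["contact_force"],o["ee_pos"][2]])
print(np.mean(a,0).round(4),np.std(a,0).round(2))
```

```text
[ 0.7218 -0.094   1.1804  0.0632] [0.46 0.7  0.43 0.  ]
```

>>> apply_moves --pt "0 0 -0.001" --pt "0 0 -0.001" --pt "0 0 -0.001" --pt "0 0 -0.001" --pt "0 0 -0.001" --pt "0 0 -0.001" --pt "0 0 -0.001" --pt "0 0 -0.001" --spin '[0,0,0,0,0,0,0,0]' --hand '[0.043,0.045,0.047,0.05,0.055,0.06,0.065,0.065]'

```text
time_s: 9.25
ee_pos: [0.6039, 0.0597, 0.064]
tool_rot: [0.998, 0.055, -0.0, 0.0]
contact_force: [0.1, -1.0, 0.8]
gripper_width: 0.0634
gripper_force: 0.0
```

>>> apply_moves --pt "0 0 -0.01" --pt "0 0 -0.03" --pt "0 0 -0.06" --pt "0 0 -0.1" --pt "0 0 -0.14" --pt "0 0 -0.14" --spin '[0,0,0,0,0,0]' --hand '[0.065,0.065,0.065,0.065,0.065,0.065]'

```text
time_s: 9.85
ee_pos: [0.6067, 0.0605, 0.2112]
tool_rot: [0.998, 0.055, 0.005, -0.0]
contact_force: [0.5, 1.1, 0.3]
gripper_width: 0.0649
gripper_force: 0.0
```

>>> apply_moves --pt "-0.02 0.004 0" --pt "-0.05 0.01 0" --pt "-0.08 0.016 0" --pt "-0.1 0.021 0" --pt "-0.113 0.023 0" --pt "-0.113 0.023 0.02" --pt "-0.113 0.023 0.04" --pt "-0.113 0.023 0.055" --pt "-0.113 0.023 0.055" --pt "-0.113 0.023 0.055" --spin '[0,0,0,0,0,0,0,0,0,0]' --hand '[0.05,0.03,0.01,0,0,0,0,0,0,0]' --force 20

```text
time_s: 10.85
ee_pos: [0.4943, 0.0245, 0.1497]
tool_rot: [0.998, 0.056, 0.0, -0.0]
contact_force: [-0.3, -0.4, 0.1]
gripper_width: 0.0013
gripper_force: 0.0
```

Run:
```python
from h import *
s=grab_frame("side");t=grab_frame("top");o=ctrl.observe();print(o["ee_pos"],o["tool_rot"],o["contact_force"],o["gripper_width"])
cv2.imwrite("pics/c6.png",np.hstack([cv2.resize(s[100:230,300:450,::-1],(460,400),interpolation=2),cv2.resize(t[100:230,235:345,::-1],(338,400),interpolation=2)]))
e=o["ee_pos"];print(proj("side",e),proj("top",e))
```

```text
[0.49478314 0.02449403 0.15016919] [9.98459549e-01 5.54789027e-02 7.85616790e-04 4.66771233e-05] [0.40534604 0.54605539 0.03552965] 0.0005653108457536889
[330.76368505 159.47638109] [300.48512625 203.57120478]
```

View pics/c6.png

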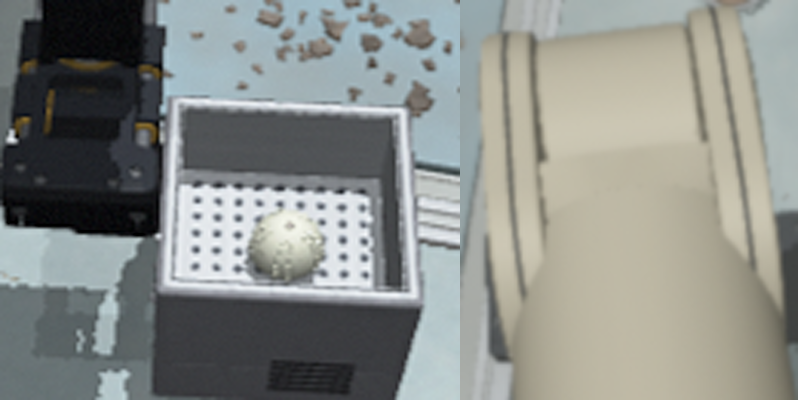

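The urchin stands upright near the middle of the tray at about (287,247) in the crop. The gripper is over the peg, hiding it. I'll feel downwards for the peg.

>>> apply_moves --pt "0 0 0.01" --pt "0 0 0.02" --pt "0 0 0.025" --pt "0 0 0.028" --pt "0 0 0.028" --spin '[0,0,0,0,0]' --hand '[0,0,0,0,0]'

```text
time_s: 11.45
ee_pos: [0.4939, 0.0244, 0.1205]
tool_rot: [0.998, 0.055, -0.0, -0.0]
contact_force: [-0.4, 0.7, 0.2]
gripper_width: 0.0007
gripper_force: 0.0
```

>>> apply_moves --pt "0 0 0.002" --pt "0 0 0.004" --pt "0 0 0.004" --spin '[0,0,0]' --hand '[0,0,0]'

```text
time_s: 11.75
ee_pos: [0.4941, 0.0243, 0.1169]
tool_rot: [0.998, 0.055, -0.0, 0.0]
contact_force: [0.4, 0.5, 0.7]
gripper_width: 0.0006
gripper_force: 0.0
```

>>> apply_moves --pt "0 0 0.002" --pt "0 0 0.004" --pt "0 0 0.004" --spin '[0,0,0]' --hand '[0,0,0]'

```text
time_s: 12.05
ee_pos: [0.4945, 0.0231, 0.1135]
tool_rot: [0.998, 0.055, 0.0, 0.001]
contact_force: [-2.0, -3.7, 8.5]
gripper_width: 0.0006
gripper_force: 3.7
```

>>> apply_moves --pt "0 0 0.002" --pt "0 0 0.004" --pt "0 0 0.004" --spin '[0,0,0]' --hand '[0,0,0]'

```text
time_s: 12.35
ee_pos: [0.4949, 0.023, 0.1097]
tool_rot: [0.998, 0.055, 0.001, 0.001]
contact_force: [0.3, -3.9, 6.8]
gripper_width: 0.0007
gripper_force: 3.3
```

>>> apply_moves --pt "0 0 0.004" --pt "0 0 0.008" --pt "0 0 0.012" --pt "0 0 0.016" --pt "0 0 0.02" --pt "0 0 0.02" --spin '[0,0,0,0,0,0]' --hand '[0,0,0,0,0,0]'

```text
time_s: 12.95
ee_pos: [0.4943, 0.0242, 0.0887]
tool_rot: [0.998, 0.055, 0.0, 0.0]
contact_force: [0.8, -1.3, 2.9]
gripper_width: 0.0003
gripper_force: 1.7
```

>>> apply_moves --pt "0 0 0.003" --pt "0 0 0.006" --pt "0 0 0.009" --pt "0 0 0.012" --pt "0 0 0.012" --spin '[0,0,0,0,0]' --hand '[0,0,0,0,0]'

```text
time_s: 13.45
ee_pos: [0.4944, 0.0248, 0.0771]
tool_rot: [0.998, 0.056, 0.0, -0.0]
contact_force: [-0.9, -2.4, 8.2]
gripper_width: 0.0005
gripper_force: 4.0
```

>>> apply_moves --pt "0 0 0.001" --pt "0 0 0.002" --pt "0 0 0.002" --spin '[0,0,0]' --hand '[0,0,0]'

```text
time_s: 13.75
ee_pos: [0.4944, 0.0251, 0.0752]
tool_rot: [0.998, 0.056, 0.0, -0.0]
contact_force: [-1.3, -0.4, 7.3]
gripper_width: 0.0005
gripper_force: 3.4
```

>>> apply_moves --pt "0 0 0.001" --pt "0 0 0.002" --pt "0 0 0.002" --spin '[0,0,0]' --hand '[0,0,0]'

```text
time_s: 14.05
ee_pos: [0.4943, 0.0255, 0.0731]
tool_rot: [0.998, 0.056, 0.0, -0.001]
contact_force: [-0.8, 1.0, 6.2]
gripper_width: 0.0002
gripper_force: 3.0
```

>>> apply_moves --pt "0 0 0.001" --pt "0 0 0.001" --pt "0 0 0.001" --spin '[0,0,0]' --hand '[0,0,0]'

```text
time_s: 14.35
ee_pos: [0.4943, 0.0257, 0.0722]
tool_rot: [0.998, 0.056, 0.0, -0.001]
contact_force: [-0.4, 1.7, 6.0]
gripper_width: 0.0004
gripper_force: 3.0
```

>>> apply_moves --pt "0 0 0.001" --pt "0 0 0.001" --pt "0 0 0.001" --spin '[0,0,0]' --hand '[0,0,0]'

```text
time_s: 14.65
ee_pos: [0.4944, 0.0259, 0.0713]
tool_rot: [0.998, 0.056, 0.0, -0.001]
contact_force: [-1.2, 2.2, 6.6]
gripper_width: 0.0006
gripper_force: 3.3
```

>>> apply_moves --pt "0 0 0.001" --pt "0 0 0.001" --pt "0 0 0.001" --spin '[0,0,0]' --hand '[0,0,0]'

```text
time_s: 14.95
ee_pos: [0.4943, 0.0261, 0.0703]
tool_rot: [0.998, 0.056, 0.0, -0.001]
contact_force: [-0.8, 3.8, 7.1]
gripper_width: 0.0005
gripper_force: 3.7
```

>>> apply_moves --pt "0 0 0.001" --pt "0 0 0.001" --pt "0 0 0.001" --spin '[0,0,0]' --hand '[0,0,0]'

```text
time_s: 15.25
ee_pos: [0.4943, 0.0264, 0.0694]
tool_rot: [0.998, 0.056, 0.0, -0.001]
contact_force: [-1.3, 4.3, 7.9]
gripper_width: 0.0003
gripper_force: 4.3
```

Run:
```python
from h import *
s=grab_frame("side");a=[]
for k in range(6): grab_frame("top");o=ctrl.observe();a.append([*o["contact_force"],*o["ee_pos"]])
print(np.mean(a,0).round(4))
cv2.imwrite("pics/c7.png",cv2.resize(s[90:240,290:450,::-1],(640,600),interpolation=2))
c=R.from_euler('z',6,degrees=True)
for th in(0,.6,.75,.9,.98):
    for x in(-.087,-.125):
        p=c.apply([x,.0285-.055*np.cos(.45-th),.085+.055*np.sin(.45-th)])+[.6045,.06,0];q=proj("side",p);print(th,x,q.round(1),((q-[290,90])*4).round())
```

```text
[-1.7844  3.7379  8.4183  0.4944  0.0263  0.0694]
0 -0.087 [345.4 173.6] [222. 335.]
0 -0.125 [324.3 172.5] [137. 330.]
0.6 -0.087 [345.  186.4] [220. 386.]
0.6 -0.125 [324.4 185.3] [137. 381.]
0.75 -0.087 [344.9 188.2] [220. 393.]
0.75 -0.125 [324.5 187.1] [138. 388.]
0.9 -0.087 [345.  189.3] [220. 397.]
0.9 -0.125 [324.7 188.2] [139. 393.]
0.98 -0.087 [345.  189.6] [220. 399.]
0.98 -0.125 [324.8 188.5] [139. 394.]
```

View pics/c7.png

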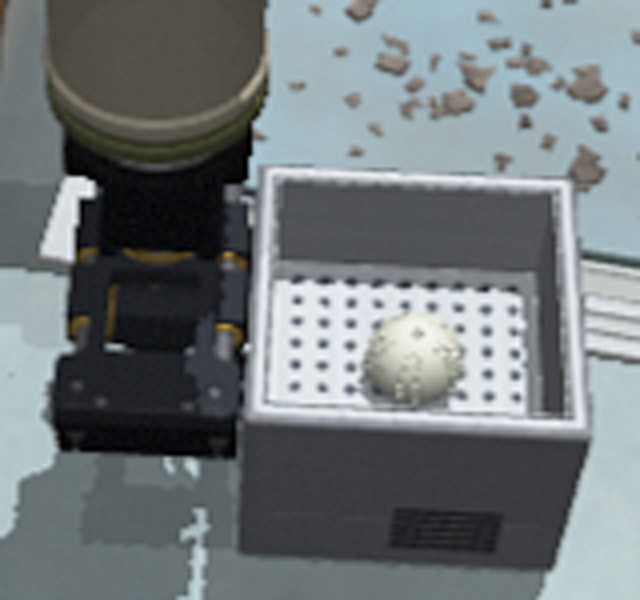

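The peg is hidden, but the force profile fits: last crest near z 0.077, minimum at 0.0724, and 8 N now. So the third click lies at about z = 0.0688. One last small step.

>>> apply_moves --pt "0 0 0.0005" --pt "0 0 0.0005" --pt "0 0 0.0005" --pt "0 0 0.0005" --spin '[0,0,0,0]' --hand '[0,0,0,0]'

```text
time_s: 16.0
ee_pos: [0.4943, 0.0265, 0.069]
tool_rot: [0.998, 0.056, 0.0, -0.001]
contact_force: [-2.8, 4.7, 9.1]
gripper_width: 0.0004
gripper_force: 4.6
```

Run:
```python
from bench import ctrl, order
o=ctrl.observe();print(o["ee_pos"],o["contact_force"])
print(order.finish_job())
```

```text
[0.49434111 0.02646081 0.06897065] [-2.7921058   4.685429    9.05208836]
the job is handed in; nothing more can be done
None
```

I handed the job in at 16 s: the larger urchin stands upright on the tank floor, and the arm is holding the peg at what the push force (about 9 N) and peg travel say is the third click; the gripper hid the dial, so I couldn't confirm it by eye, and no verdict came back.

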